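# Press a tube rack's end panel home with a trigger clamp and release it

### The arm

A 7-joint arm with a two-finger parallel gripper is mounted at the origin on the work surface. World frame = base frame: x ahead of the robot, y to its left, z up, the work surface at z = 0. Lengths are in m, angles in rad, forces in N, time in s.
With the tool pointing down it reaches from about 0.425 to 0.925 m from the base axis. Payload 6.8 kg.
Tool frame: the origin (TCP) lies at the very end of the fingers, on their centre line; the grasp point (between the pads) lies 19 mm behind it; z points along the fingers, y is the line along which they close (so a half turn about z gives the same grasp; the last joint's range is limited). The gripper opens to 85 mm and grips with 20 to 120 N. Pads are 22 mm wide; open, the fingers measure 114 mm over their backs; the gripper's body (76 mm by 85 mm) begins 54 mm behind the grasp point. The pads swing forward as they close: fully open they stand 13 mm farther back than shut.
Start: joints at [1.208, 0.477, 0.022, 1.555, -0.011, 1.109, -0.083], TCP at [0.17, -0.653, 0.231] pointing down, gripper open.
Joint ranges: [-2.96, 2.96], [-0.34, 2.1], [-1.41, 1.46], [0.24, 2.44], [-1.37, 4.51], [0.17, 1.92], [-2.96, 2.96]. Speed limits (rad/s): [2.39, 2.39, 3.14, 3.14, 3.14, 3.14, 3.14].

### API

Orientations are given as a unit quaternion [w, x, y, z].
In Python, from station import get_obs, read_camera, hand_in gives the robot as it stands.
- The arm moves only by the tool arm_command, never from a script. Its argument "commands" is one flat list of numbers, 7 for each row, row after row: the shift along the tool's x, y, z in m, then the turn, a rotation vector about the tool's x, y, z in degrees, then the opening, from 0 (shut) to 1 (fully open). In form: [tx, ty, tz, rx, ry, rz, fingers, tx, ty, tz, rx, ry, rz, fingers, ...]. A call has 1 to 8 rows; each row is the pose to reach, as a shift and turn from the pose commanded when the call began, along the tool's axes at that moment; what a row does not reach only later rows make up. A row lasts 1/10 s, in which the tool goes at most 50 mm and 8.59 degrees, less where a joint would pass 70% of its speed; a pose out of reach is approached as far as the arm can. A call with a gripper value outside its range is refused whole. The fingers move at their own pace and stop on an object; "force" is the grip in N (left out, the last holds). Time passes only in rows, so rows that repeat a pose let the fingers close. It gives the time, the measured TCP pose, the force, the opening and the grip force at its end, in the units of the state.
- get_obs(): the state, without advancing time (a new reading comes with each control period).
- read_camera(name): name is "side" or "top" or "wrist"; returns a dict with "img" (480x640x3 uint8, red, green, blue), "camera_matrix" (3x3 intrinsics, pixels), "pose" (4x4, takes a point from camera to world coordinates). Camera axes: x right, y down, z forward; pixel columns grow to the right and rows downward; lengths in m; the calibration is good to about 2 mm. The wrist camera is an equidistant fisheye: a pixel r from the principal point sees the ray r / f radians off the axis. A picture is of the moment at which its call begins. There is no depth.
- hand_in(): hands the job in; it is judged then, once.
The state is a dict: "t": time; "q": joint angles; "joint_vel": joint speeds; "joint_torque": joint torques, N m; "eef_pos": TCP position; "tool_rot": TCP orientation; "contact_force": force on the tool from outside, world axes, zero at the start; "torque": the same for the moment, N m; "gripper_width": opening from 0.0 (shut) to 1.0 (fully open); "grasp_force": force on a finger pad.
Only numpy, scipy, OpenCV 4.12 (cv2) and the standard library are available. Lean on these libraries where they do the work, as an engineer would, in place of code of your own. Each camera call takes 0.05 s, during which the arm holds its last target. There are 200 camera calls.

### The job

The yellow test-tube rack lies between the jaws of the bar clamp, its near end panel only started on its pins. Squeeze the clamp's blue trigger, again and again but gently, to walk the orange jaw onto the panel and press the panel fully home, tight between the jaws; do not crack it by squeezing too hard, and do not push on the rack by hand. Then let go of the trigger, press the red release tab and draw the jaw at least 25 mm back from the panel, leaving the rack standing in its place with the panel home and the glassware untouched.

Things in the scene. Friction and masses are not known exactly. Their poses are not given: they have to be found in the camera images.
- jig: White board 210 x 353 x 12 mm fixed on the bench; a trigger bar clamp is mounted on it, lying flat. Origin: on the board's underside, below the bar's axis. Local y runs along the bar toward the fixed jaw, x from the handle side to the jaw side, z up. Steel bar, local y -222 to 112 mm, axis 38 mm above the bench; all clamp parts lie 20 to 56 mm above the bench.
- fixed_jaw (a point): Centre of the fixed jaw's orange pad face (44 mm along x, 36 mm high), which looks to jig -y; jig frame (46, 75, 38) mm.
- seat (a point): Point on the board's top, jig frame (46, 17.5, 12) mm, where the rack's origin lies when the rack stands against the fixed jaw.
- clamp (a joint): Travel of the clamp's sliding body (black; carries orange jaw, handle, blue trigger, red tab) along the bar, m: 0 wide open, grows as the jaw closes (jig +y). The jaw meets a rack with its panel home, against the fixed jaw, at about 0.065. A pawl on the bar's 4 mm teeth stops it from opening (up to 4 mm of play) unless the tab is pressed; it slides with about 4 N of friction.
- jaw_face (a point): Centre of the sliding jaw's orange pad face, which looks to jig +y; at jig x = 46, height 38 mm. It moves with the sliding body, which keeps the jig's orientation. The body's housing reaches from 6 to 80 mm behind this face (to -y) and from jig x = -24 to 30 mm.
- handle_back (a point): Pressing place on the back of the black handle, jig x = -75, height 38 mm, 84 mm behind the jaw face; looks to jig -y. The handle is a bar along x from jig x = -112 to -24 mm, 24 mm thick along y, 25 to 51 mm above the bench. Free space all around, also under it down to the board's top at 12 mm.
- trigger_face (a point): Pressing place on the front of the blue trigger, looks to jig +y; at rest at jig x = -75, height 38 mm, 66 mm in front of handle_back: the two measure 66 mm over all, 36 to 38 mm fully squeezed. The finger part of the trigger is a bar along x (jig x -98 to -58 mm), 12 mm thick, 27 to 49 mm above the bench. Pinch it together with the handle along y. Sprung: 2 to 4 N, returns when let go.
- trigger (a joint): Trigger angle, rad: 0 at rest, 0.34 fully squeezed (30 mm at the pressing place). A full squeeze and full return walks the jaw 4 to 9 mm. Pinched with 12, 17, 22 N the jaw presses with about 20, 30, 40 N. Pressing the panel in takes 12 to 17 N of pinch; 20 N is plenty, 30 N or more may crack it. Once the panel is home the trigger stalls short of its full stroke, mostly at 42 to 56 mm over all.
- tab_face (a point): Centre of the front of the red release tab, looks to jig +y. The tab is a paddle, jig x -55 to -31 mm, 8 mm thick along y, 29 to 49 mm above the bench, 5 mm behind the jaw face, in front of the trigger; free space before it. Push it to jig -y: 11 mm to its stop with 2 to 7 N frees the sliding body; pushed on with 5 to 8 N it takes the body along and opens the jaw.
- tab (a joint): Release tab angle, rad: about 0 at rest (up to 0.11 while its pawl rides on a tooth), 0.17 fully pressed. Springs back when let go.
- rack: Yellow test-tube rack, 56 mm wide (x), 66 mm high, 115 mm long (y) when complete, loose on the board between the jaws. Origin: centre of its underside, 57.5 mm from the outside of its far end panel (local +y, toward the fixed jaw). It may lie some mm off the fixed jaw and slightly turned; the closing jaws push it along and square it up.
- panel (a joint): Gap between the near end panel and the rack's decks, m: 0 = fully home, 0.006 to 0.010 at the start. Its four pins are a push fit that takes about 13 N to move. The panel cracks if the jaw presses it with more than 55 N.
- panel_face (a point): Centre of the outside of the near end panel (56 x 66 mm, 5 mm thick), 26 mm above the rack's underside; it looks to rack -y, toward the sliding jaw.
- beaker: Glass beaker, 68 mm across, 92 mm high, origin at the centre of its underside. Leave alone.
- reagent: Amber glass bottle, blue cap, 68 mm across, 135 mm high, origin at the centre of its underside. Leave alone.
- wash: Clear plastic bottle, white cap, 60 mm across, 150 mm high, origin at the centre of its underside. Leave alone.
Not all that is in view belongs to the job. There is more than one size of the rack; the job needs the largest.

How it is judged:
By the outcome, as a careful person would: the job done as asked, in the order asked, and still so for the second after the job is handed in, with the robot touching nothing.
It also fails if it takes over 69 s, if anything falls off the work surface, if the arm or the gripper's body presses on something with over 40 N, if the wrist force passes 120 N, or if a joint passes its speed limit or range.

## Working session

There is one attempt and no reset: what is moved stays moved. The work goes in short steps, Python scripts to look and compute and a tool call to move; the robot and the scene stay as the last step left them, time stands still between calls to the robot, and variables do not carry over. Pictures are saved under pics/ and viewed, at most 10 in all, crops included, and the job is handed in when it is done.

Besides the shell and the picture viewer there is one more tool, called after "Emit:" as name(argument=value, ...) on one line, values as JSON. arm_command: Moves the arm, as the interface text tells. Its arguments: {"type":"object","properties":{"commands":{"type":"array","items":{"type":"number"}},"force":{"type":"number"}},"required":["commands"]}

```bash
mkdir -p pics; ls; python3 - <<'E'
from station import *
import cv2,numpy as np
o=get_obs();print(o)
for n in ["top","side"]:
    c=read_camera(n);cv2.imwrite(f"pics/{n}0.png",c["img"][:,:,::-1]);np.savez(n+"0.npz",K=c["camera_matrix"],P=c["pose"],img=c["img"]);print(c["camera_matrix"],c["pose"])
E
```

```text
pics
{'t': 0.0, 'q': array([ 1.20792061,  0.47779415,  0.02232501,  1.55639986, -0.01150707,
        1.10928762, -0.08305572]), 'joint_vel': array([-0.00088723,  0.000576  ,  0.00080916, -0.00248958,  0.00025458,
        0.00078528, -0.00033249]), 'joint_torque': array([-7.59681570e-04, -5.96457231e+01,  1.60769921e+00, -2.81203258e+01,
        1.25958587e-02,  9.40040482e-03,  3.16918579e-05]), 'eef_pos': array([ 0.16997689, -0.65266766,  0.23035119]), 'tool_rot': array([-8.64079767e-04,  9.91891899e-01,  1.27081408e-01, -1.69631120e-04]), 'contact_force': array([0.78838331, 0.0303203 , 0.19300656]), 'torque': array([-0.01156625,  0.00404486, -0.03217661]), 'grasp_force': 0.0, 'gripper_width': 0.9975279226532526}
[[505.14968144   0.         320.64730718]
 [  0.         505.14968144 236.25088056]
 [  0.           0.           1.        ]] [[ 2.07421626e-02 -9.81785227e-01  1.88858495e-01  4.10064249e-01]
 [-9.99784395e-01 -2.01868112e-02  4.86383999e-03 -1.02500115e-02]
 [-9.62795476e-04 -1.88918663e-01 -9.81992267e-01  1.12848780e+00]
 [ 0.00000000e+00  0.00000000e+00  0.00000000e+00  1.00000000e+00]]
[[497.22372086   0.         324.18989974]
 [  0.         497.22372086 245.45152558]
 [  0.           0.           1.        ]] [[-0.75028293 -0.47021368  0.4647307   0.13177444]
 [-0.66093486  0.54997933 -0.51057599  0.51439835]
 [-0.01551246 -0.69023317 -0.72342071  0.79238048]
 [ 0.          0.          0.          1.        ]]
```

View pics/top0.png

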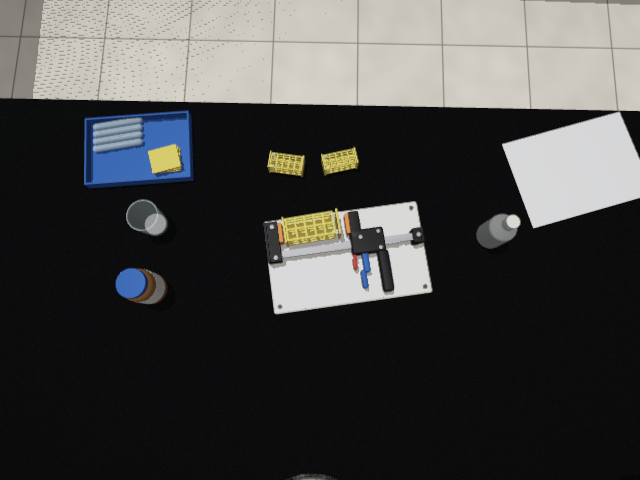

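View pics/side0.png

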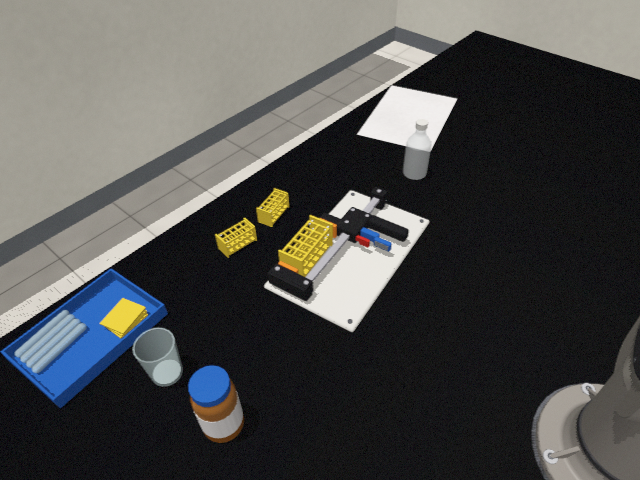

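The top view shows the board with its corners near (264,221), (416,203), (432,292) and (274,313). The fixed jaw is at the left, and the trigger (365,270), tab (355,262) and handle (386,270) are toward the robot. I'll enlarge it for accurate positions.

```bash
cat > h.py <<'E'
import numpy as np,cv2
from scipy.spatial.transform import Rotation as R
def ray(K,P,uv,z):
    d=P[:3,:3]@np.linalg.solve(K,[uv[0],uv[1],1]); o=P[:3,3]
    return o+d*(z-o[2])/d[2]
def proj(K,P,X):
    c=P[:3,:3].T@(np.asarray(X)-P[:3,3]); p=K@c; return p[:2]/p[2]
E
python3 - <<'E'
import numpy as np,cv2
d=np.load("top0.npz");c=d["img"][195:320,258:438,::-1]
cv2.imwrite("pics/topc.png",cv2.resize(c,None,fx=4.4,fy=4.4,interpolation=cv2.INTER_CUBIC))
E
```

```text
(no output)
```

View pics/topc.png

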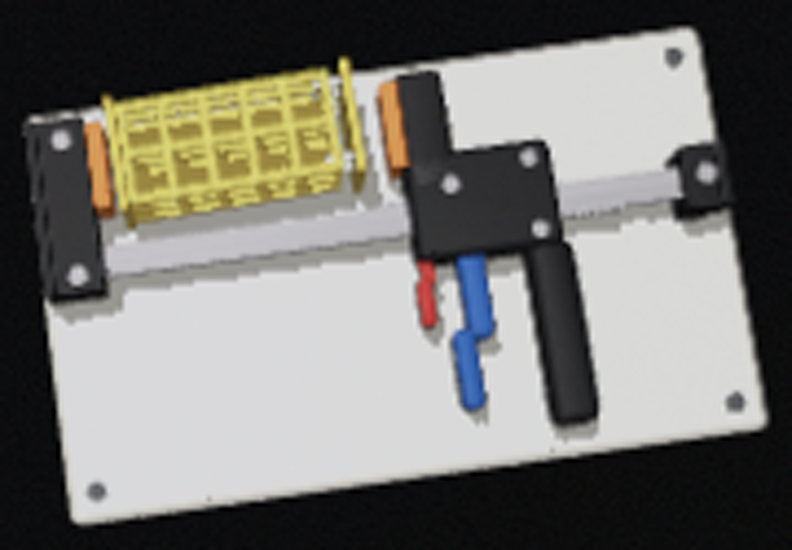

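In the crop, the fixed pad face runs (104,122)–(113,215) and the sliding pad face (380,85)–(392,172). The handle goes from (550,248) to its tip (577,419), the trigger finger from (465,333) to (473,409), and the tab tip is at (429,328). The panel stands slightly off the decks at (350,120).

```bash
python3 - <<'E'
from h import *
d=np.load("top0.npz");K,P=d["K"],d["P"]
f=lambda x,y,z: ray(K,P,((x+.5)/4.4-.5+258,(y+.5)/4.4-.5+195),z)*1000
pts=dict(c1=(22,118,.012),c2=(697,28,.012),c3=(768,428,.012),c4=(75,524,.012))
C=[f(*v)[:2] for v in pts.values()]; C=np.array(C)
print(C, [np.linalg.norm(C[i]-C[(i+1)%4]) for i in range(4)])
e=(C[0]-C[1])+(C[3]-C[2]); g=(C[0]-C[3])+(C[1]-C[2])
yaw1=np.arctan2(-e[0],e[1]);yaw2=np.arctan2(g[1],g[0]);print(np.degrees([yaw1,yaw2]))
yaw=(yaw1*353+yaw2*210)/563
ux=np.array([np.cos(yaw),np.sin(yaw)]);uy=np.array([-ux[1],ux[0]])
A=f(104,122,.056)[:2];B=f(113,215,.056)[:2]; print("pad len",np.linalg.norm(A-B))
o=(A+B)/2-46*ux-75*uy
print("origin",o,"yaw",np.degrees(yaw))
J=lambda p:np.round([(p[:2]-o)@ux,(p[:2]-o)@uy],1)
for n,v in dict(bar=(110,258,.042),bar2=(685,185,.042),jaw1=(380,85,.056),jaw2=(392,172,.056),htip1=(555,422,.05),htip2=(598,415,.05),hb=(585,330,.045),hf=(541,330,.051),trt=(458,333,.049),trf=(463,408,.049),trr=(486,404,.049),tabf=(418,300,.049),tabtip=(429,328,.045),c1=pts['c1'],c2=pts['c2'],c3=pts['c3'],c4=pts['c4']).items():print(n,J(f(*v)))
E
```

```text
[[ 656.24330736  127.33598835]
 [ 711.17682149 -220.52239808]
 [ 505.0222807  -252.98238289]
 [ 450.30583383   92.23232825]] [np.float64(352.1692036322946), np.float64(208.69438253188056), np.float64(349.5240854956265), np.float64(208.90789825979004)]
[8.99015819 9.31096608]
pad len 46.937310202563644
origin [588.5336609   -3.04807944] yaw 9.109820103661098
bar [ 3.9 80.5]
bar2 [   0.9 -207.4]
jaw1 [ 69.2 -63.5]
jaw2 [ 24.9 -62.9]
htip1 [-106.8 -123.3]
htip2 [-106.4 -144.5]
hb [ -64.1 -145.8]
hf [ -61.8 -123.6]
trt [-57.5 -83.5]
trf [-93.9 -80.3]
trr [-93.6 -91.7]
tabf [-38.7 -66.6]
tabtip [-52.6 -70.2]
c1 [ 87.5 118. ]
c2 [  86.7 -234.1]
c3 [-122.  -233.6]
c4 [-121.4  116. ]
```

```bash
cat >> h.py <<'E'
YAW=np.radians(9.11);UX=np.array([np.cos(YAW),np.sin(YAW)]);UY=np.array([-UX[1],UX[0]])
O=np.array([588.5,-3.05])+3*UX
def j2w(x,y,z): return np.r_[O+x*UX+y*UY,z]/1000
def w2j(p): q=np.asarray(p)[:2]*1000-O; return np.round([q@UX,q@UY,p[2]*1000],1)
def shift(o,x,y,z):
    q=o["tool_rot"];T=R.from_quat([q[1],q[2],q[3],q[0]])
    G=R.from_matrix(np.c_[np.r_[UX,0],np.r_[-UY,0],[0,0,-1]])
    return np.round(T.inv().apply(j2w(x,y,z)-o["eef_pos"]),4), np.round((T.inv()*G).as_rotvec(degrees=True),2)
E
python3 - <<'E'
from h import *
from station import *
o=get_obs();print(shift(o,-77,-114,150),j2w(-77,-114,150))
E
```

```text
(array([ 0.4842, -0.4166,  0.081 ]), array([-0.1 ,  0.01,  5.49])) [ 0.53348309 -0.12732848  0.15      ]
```

Emit:
arm_command(commands=[0.036,-0.031,0,0,0,1,1,0.072,-0.062,0,0,0,2,1,0.108,-0.093,0,0,0,3,1,0.144,-0.124,0,0,0,4,1,0.18,-0.155,0,0,0,5,1,0.216,-0.186,0,0,0,5.5,1,0.252,-0.217,0,0,0,5.5,1,0.288,-0.248,0,0,0,5.5,1])

```text
t: 0.9
eef_pos: [0.3869, -0.3388, 0.2312]
tool_rot: [-0.0, 0.997, 0.079, -0.0]
contact_force: [0.3, -0.3, 0.2]
gripper_width: 0.998
grasp_force: 0.0
```

Emit:
arm_command(commands=[0.036,-0.031,0,0,0,0,1,0.072,-0.062,0,0,0,0,1,0.108,-0.093,0.01,0,0,0,1,0.144,-0.124,0.03,0,0,0,1,0.165,-0.145,0.05,0,0,0,1,0.18,-0.155,0.07,0,0,0,1,0.188,-0.161,0.081,0,0,0,1,0.188,-0.161,0.081,0,0,0,1])

```text
t: 1.7
eef_pos: [0.5459, -0.1508, 0.1486]
tool_rot: [-0.001, 0.997, 0.08, -0.002]
contact_force: [-0.6, -0.2, -1.1]
gripper_width: 0.999
grasp_force: 0.0
```

```bash
python3 - <<'E'
from h import *
from station import *
o=get_obs();print(o["t"],w2j(o["eef_pos"]),shift(o,-77,-114,22),o["contact_force"])
c=read_camera("wrist");print(c["camera_matrix"],c["pose"])
np.savez("w0.npz",K=c["camera_matrix"],P=c["pose"]);cv2.imwrite("pics/w0.png",c["img"][:,:,::-1])
E
```

```text
1.7 [ -68.4 -139.1  148.6] (array([-0.0082, -0.0249,  0.1267]), array([-0.09,  0.17,  0.09])) [-0.59425431 -0.19601457 -1.12194797]
[[371.64829954   0.         326.65220794]
 [  0.         371.64829954 243.24722639]
 [  0.           0.           1.        ]] [[ 0.158996   -0.95319812 -0.25716459  0.61114192]
 [-0.98727827 -0.15386939 -0.0400727  -0.14046815]
 [-0.00137254  0.26026441 -0.96553641  0.29090028]
 [ 0.          0.          0.          1.        ]]
```

View pics/w0.png

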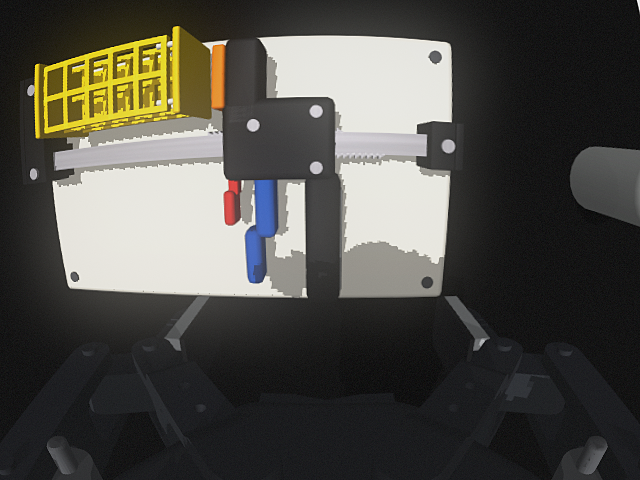

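The wrist view shows the handle at columns 306–340, the trigger finger front edge at (246,255) with its tip at (256,283), and the tab tip at (231,224). I'll check these against the model.

```bash
cat >> h.py <<'E'
def fray(K,P,uv,z):
    v=np.array([uv[0]-K[0,2],uv[1]-K[1,2]]);r=np.hypot(*v);a=r/K[0,0]
    d=P[:3,:3]@np.r_[v/r*np.sin(a),np.cos(a)];o=P[:3,3];return o+d*(z-o[2])/d[2]
E
python3 - <<'E'
from h import *
d=np.load("w0.npz");K,P=d["K"],d["P"]
for n,v in dict(trf=(246,250,.043),trtip=(256,283,.04),trtop=(257,228,.045),hb=(340,250,.045),hf=(306,230,.051),tabtip=(231,224,.045),tabf=(224,205,.045),jaw=(212,75,.052),jawx=(217,44,.056),jawx2=(219,108,.056),fpad=(40,100,.05),panel=(211,80,.055),panbot=(211,117,.012)).items(): print(n,w2j(fray(K,P,v[:2],v[2])))
E
```

```text
trf [-74.2 -82.1  43. ]
trtip [-100.2  -87.3   40. ]
trtop [-57.9 -91.2  45. ]
hb [ -73.5 -148.2   45. ]
hf [ -58.  -125.3   51. ]
tabtip [-55.  -72.8  45. ]
tabf [-41.6 -68.5  45. ]
jaw [ 46.9 -64.   52. ]
jawx [ 67.2 -68.3  56. ]
jawx2 [ 23.7 -70.1  56. ]
fpad [50.7 89.7 50. ]
panel [ 43.  -64.3  55. ]
panbot [ 22.  -50.7  12. ]
```

Emit:
arm_command(commands=[-0.004,-0.012,0.02,0,0,0,1,-0.008,-0.024,0.04,0,0,0,1,-0.008,-0.024,0.06,0,0,0,1,-0.008,-0.024,0.06,0,0,0,1])

```text
t: 2.15
eef_pos: [0.5327, -0.1309, 0.0893]
tool_rot: [0.0, 0.997, 0.078, -0.002]
contact_force: [-1.4, 0.5, 0.4]
gripper_width: 0.999
grasp_force: 0.0
```

```bash
python3 - <<'E'
from h import *
from station import *
o=get_obs();print(o["t"],w2j(o["eef_pos"]),shift(o,-77,-115,22),o["contact_force"])
E
```

```text
2.15 [ -78.3 -117.4   89.3] (array([ 0.0015, -0.0024,  0.0673]), array([-0.01,  0.19, -0.12])) [-1.39017333  0.54234947  0.40305145]
```

Emit:
arm_command(commands=[0.0015,-0.0025,0.02,0,0.1,0,1,0.0015,-0.0025,0.04,0,0.1,0,1,0.0015,-0.0025,0.055,0,0.1,0,1,0.0015,-0.0025,0.066,0,0.1,0,1,0.0015,-0.0025,0.066,0,0.1,0,1], force=20)

```text
t: 2.65
eef_pos: [0.5352, -0.1274, 0.0236]
tool_rot: [-0.0, 0.997, 0.079, 0.0]
contact_force: [0.0, 0.2, 0.7]
gripper_width: 0.995
grasp_force: 0.0
```

```bash
python3 - <<'E'
from h import *
from station import *
o=get_obs();print(o["t"],w2j(o["eef_pos"]),o["contact_force"])
c=read_camera("wrist");cv2.imwrite("pics/w1.png",c["img"][:,:,::-1])
E
```

```text
2.65 [ -75.3 -114.3   23.6] [0.02400082 0.15964838 0.65968797]
```

View pics/w1.png

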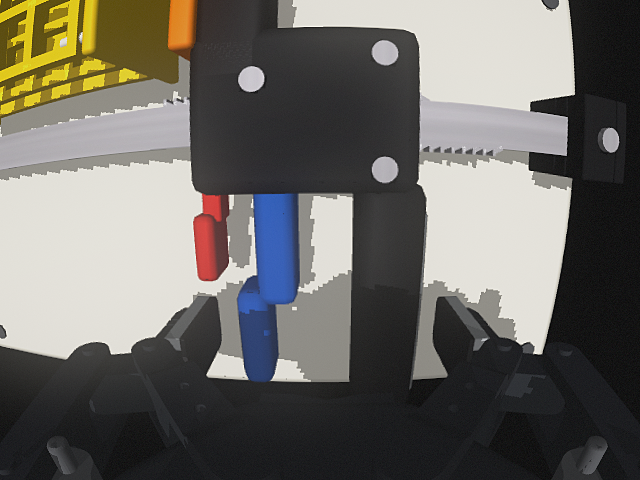

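The fingers stand clear on both sides of the trigger (257,340) and handle (385,300), and clear of the tab. I'll make the first squeeze.

Emit:
arm_command(commands=[0,0.001,0.001,0,0,0,0.8,0,0.002,0.001,0,0,0,0.72,0,0.004,0.001,0,0,0,0.64,0,0.006,0.001,0,0,0,0.56,0,0.007,0.001,0,0,0,0.48,0,0.009,0.001,0,0,0,0.43,0,0.009,0.001,0,0,0,0.42,0,0.009,0.001,0,0,0,0.42], force=20)

```text
t: 3.5
eef_pos: [0.5383, -0.1318, 0.0253]
tool_rot: [-0.002, 0.997, 0.081, 0.002]
contact_force: [-5.6, 9.9, 17.4]
gripper_width: 0.466
grasp_force: 18.3
```

```bash
cat > st.py <<'E'
from h import *
from station import *
import sys
o=get_obs();c=read_camera("top");g=c["img"].astype(int)
f=o["contact_force"];p=w2j(o["eef_pos"]);w=o["gripper_width"]*85
print("t",o["t"],"tcp",p,"F jig",np.round([f[:2]@UX,f[:2]@UY,f[2]],1),"w",round(w,1),"hb",p[1]-w/2,"grip",o["grasp_force"])
# jaw face: orange of the sliding pad in the top view
K,P=c["camera_matrix"],c["pose"]
m=(g[...,0]>150)&(g[...,1]>60)&(g[...,1]<0.62*g[...,0])&(g[...,2]<90)
n,l,s,ce=cv2.connectedComponentsWithStats(m.astype(np.uint8))
for i in range(1,n):
    if s[i,4]>20: print("orange",s[i,4],w2j(ray(K,P,ce[i],.056)))
cv2.imwrite("pics/last.png",cv2.resize(c["img"][195:320,258:438,::-1],None,fx=4.4,fy=4.4,interpolation=cv2.INTER_CUBIC))
E
python3 st.py; python3 - <<'E'
E
```

```text
t 3.5 tcp [ -72.9 -119.2   25.3] F jig [-4.  10.7 17.4] w 39.6 hb -139.00311008501183 grip 18.2733288500458
orange 30 [-38.7 -63.   56. ]
```

Emit:
arm_command(commands=[-0.001,-0.003,-0.003,0,0,0,0.52,-0.001,-0.006,-0.003,0,0,0,0.62,-0.001,-0.009,-0.003,0,0,0,0.74,-0.001,-0.012,-0.003,0,0,0,0.85,-0.001,-0.014,-0.002,0,0,0,0.95,-0.001,-0.014,-0.002,0,0,0,0.95])

```text
t: 4.15
eef_pos: [0.5343, -0.1224, 0.0253]
tool_rot: [0.0, 0.997, 0.079, 0.001]
contact_force: [-0.4, 0.2, -0.0]
gripper_width: 0.951
grasp_force: 0.0
```

```bash
python3 st.py; python3 - <<'E'
from station import *
import cv2
c=read_camera("wrist");cv2.imwrite("pics/w2.png",c["img"][:,:,::-1])
E
```

```text
t 4.15 tcp [ -75.4 -109.3   25.3] F jig [-0.4  0.3 -0. ] w 80.9 hb -149.73853255460722 grip 0.0
orange 34 [-41.2 -62.8  56. ]
```

View pics/w2.png

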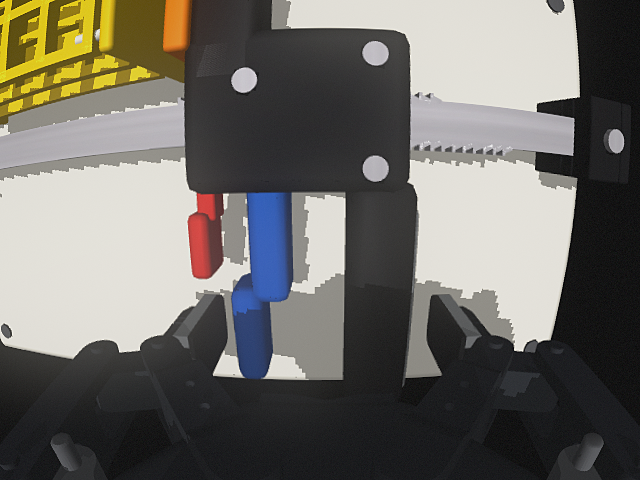

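The body has advanced about 7 mm: the top-left screw is at (245,80) after the camera moved 5 mm, and the jaw pad is close to the panel. I'll squeeze again with a slight lift and less shift, and track the screw.

```bash
cat > st.py <<'E'
from h import *
from station import *
def screws(img,K,P):
    g=cv2.cvtColor(img,cv2.COLOR_RGB2GRAY)
    n,l,s,ce=cv2.connectedComponentsWithStats((g>130).astype(np.uint8))
    return [ (np.round(ce[i]),w2j(fray(K,P,ce[i],.058))) for i in range(1,n) if 100<s[i,4]<1000 and .75<s[i,2]/s[i,3]<1.33 and s[i,4]>.65*s[i,2]*s[i,3]]
if __name__=="__main__":
    o=get_obs();f=o["contact_force"];p=w2j(o["eef_pos"]);w=o["gripper_width"]*85
    print("t",o["t"],"tcp",p,"F jig",np.round([f[:2]@UX,f[:2]@UY,f[2]],1),"w",round(w,1),"grip",round(o["grasp_force"],1))
    c=read_camera("wrist")
    for s in screws(c["img"],c["camera_matrix"],c["pose"]):print(s)
E
python3 - <<'E'
from st import *
d=np.load("w0.npz")
for s in screws(cv2.imread("pics/w0.png")[:,:,::-1],d["K"],d["P"]):print(s)
E
python3 st.py
```

```text
(array([316., 111.]), array([  19.4, -132.2,   58. ]))
(array([253., 125.]), array([ 11.5, -92.7,  58. ]))
(array([448., 146.]), array([  -0.4, -216.7,   58. ]))
(array([316., 168.]), array([ -16.3, -132.2,   58. ]))
t 4.25 tcp [ -75.4 -109.5   25.4] F jig [-0.1  0.6  0.2] w 80.8 grip 0.0
(array([375.,  53.]), array([  18.8, -123.9,   58. ]))
(array([244.,  80.]), array([ 11. , -85.1,  58. ]))
(array([41., 97.]), array([15.9, -5.8, 58. ]))
(array([ 15., 105.]), array([15.5,  9.3, 58. ]))
(array([375., 168.]), array([ -16.2, -123.9,   58. ]))
```

Emit:
arm_command(commands=[0,0.001,-0.0005,0,0,0,0.8,0,0.002,-0.001,0,0,0,0.72,0,0.003,-0.0015,0,0,0,0.64,0,0.004,-0.002,0,0,0,0.56,0,0.005,-0.003,0,0,0,0.48,0,0.006,-0.003,0,0,0,0.43,0,0.006,-0.003,0,0,0,0.42,0,0.006,-0.003,0,0,0,0.42], force=20)

```text
t: 5.1
eef_pos: [0.5354, -0.1249, 0.0291]
tool_rot: [-0.001, 0.997, 0.08, 0.001]
contact_force: [-4.0, 9.1, 10.0]
gripper_width: 0.456
grasp_force: 17.8
```

```bash
python3 st.py
```

```text
t 5.1 tcp [ -74.7 -111.9   29.1] F jig [-2.5  9.6 10. ] w 38.7 grip 17.8
(array([338.,  57.]), array([  18.9, -115.5,   58. ]))
(array([213.,  86.]), array([ 11.1, -76.6,  58. ]))
(array([338., 169.]), array([ -16.2, -115.5,   58. ]))
```

Emit:
arm_command(commands=[0,-0.006,0,0,0,0,0.52,0,-0.009,0,0,0,0,0.62,0,-0.012,0.001,0,0,0,0.74,0,-0.015,0.001,0,0,0,0.85,0,-0.016,0.001,0,0,0,0.95,0,-0.016,0.001,0,0,0,0.95])

```text
t: 5.75
eef_pos: [0.5327, -0.1124, 0.0274]
tool_rot: [0.0, 0.997, 0.079, 0.001]
contact_force: [0.7, -0.7, -0.1]
gripper_width: 0.948
grasp_force: 0.0
```

```bash
python3 st.py
```

```text
t 5.75 tcp [-75.4 -99.1  27.4] F jig [ 0.6 -0.8 -0.1] w 80.5 grip 0.0
(array([382.,  55.]), array([  18.8, -115.8,   58. ]))
(array([252.,  80.]), array([ 11. , -76.9,  58. ]))
(array([381., 168.]), array([ -16.2, -115.7,   58. ]))
```

Emit:
arm_command(commands=[0,0.0005,-0.0005,0,0,0,0.8,0,0.001,-0.001,0,0,0,0.72,0,0.002,-0.0015,0,0,0,0.64,0,0.002,-0.002,0,0,0,0.56,0,0.003,-0.003,0,0,0,0.48,0,0.004,-0.004,0,0,0,0.43,0,0.004,-0.004,0,0,0,0.42,0,0.004,-0.004,0,0,0,0.42], force=20)

```text
t: 6.6
eef_pos: [0.5335, -0.117, 0.0319]
tool_rot: [0.0, 0.997, 0.079, 0.001]
contact_force: [-1.3, -2.4, 7.7]
gripper_width: 0.497
grasp_force: 19.9
```

```bash
python3 st.py
```

```text
t 6.6 tcp [ -75.3 -103.8   31.9] F jig [-1.7 -2.1  7.7] w 42.3 grip 19.9
(array([343.,  57.]), array([  18.8, -109. ,   58. ]))
(array([111.,  68.]), array([ 22.6, -28.9,  58. ]))
(array([220.,  85.]), array([ 11.1, -70.2,  58. ]))
(array([343., 167.]), array([ -16.2, -109.1,   58. ]))
```

It has stalled at 42 mm over all with the jaw face near -41, which agrees with home at -40. I'll hold briefly and look.

Emit:
arm_command(commands=[0,0,0,0,0,0,0.42,0,0,0,0,0,0,0.42,0,0,0,0,0,0,0.42,0,0,0,0,0,0,0.42,0,0,0,0,0,0,0.42])

```text
t: 7.15
eef_pos: [0.5336, -0.117, 0.0319]
tool_rot: [0.0, 0.997, 0.079, 0.001]
contact_force: [-1.7, -2.5, 7.6]
gripper_width: 0.496
grasp_force: 20.0
```

```bash
python3 st.py; python3 - <<'E'
from station import *
import cv2,numpy as np
a=read_camera("side")["img"][195:305,255:420,::-1]
b=read_camera("top")["img"][195:305,258:423,::-1]
cv2.imwrite("pics/s3.png",cv2.resize(np.vstack([a]),None,fx=4,fy=4,interpolation=cv2.INTER_CUBIC))
w=read_camera("wrist")["img"][0:200,0:360,::-1]
cv2.imwrite("pics/ws3.png",np.vstack([cv2.resize(w,(500,278)),cv2.resize(a,(500,320),interpolation=cv2.INTER_CUBIC)]))
E
```

```text
t 7.15 tcp [ -75.3 -103.8   31.9] F jig [-2.1 -2.2  7.6] w 42.2 grip 20.0
(array([343.,  57.]), array([  18.8, -109. ,   58. ]))
(array([111.,  68.]), array([ 22.6, -28.9,  58. ]))
(array([220.,  85.]), array([ 11.1, -70.2,  58. ]))
(array([343., 167.]), array([ -16.2, -109.1,   58. ]))
```

View pics/ws3.png

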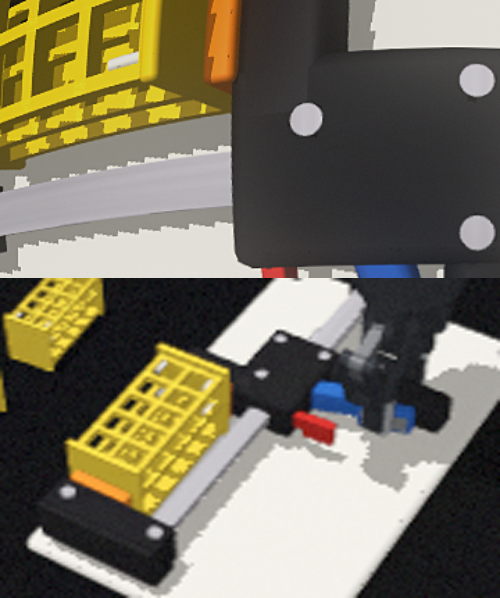

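The panel sits flush on the decks and the rack is tight between the jaws. I'll do one more confirming squeeze.

Emit:
arm_command(commands=[0,-0.002,0,0,0,0,0.52,0,-0.004,0,0,0,0,0.62,0,-0.006,0.002,0,0,0,0.74,0,-0.009,0.003,0,0,0,0.85,0,-0.011,0.004,0,0,0,0.95,0,-0.011,0.004,0,0,0,0.95,0,-0.011,0.004,0,0,0,0.95])

```text
t: 8.05
eef_pos: [0.5315, -0.1051, 0.0273]
tool_rot: [-0.0, 0.997, 0.079, 0.001]
contact_force: [-0.2, 0.2, 0.1]
gripper_width: 0.946
grasp_force: 0.0
```

```bash
python3 st.py
```

```text
t 8.05 tcp [-75.5 -91.7  27.3] F jig [-0.2  0.2  0.1] w 80.4 grip 0.0
(array([390.,  55.]), array([  18.8, -110.9,   58. ]))
(array([133.,  58.]), array([ 22.9, -28.5,  58. ]))
(array([261.,  79.]), array([ 11. , -72.1,  58. ]))
(array([390., 168.]), array([ -16.2, -110.9,   58. ]))
```

Emit:
arm_command(commands=[0,0.001,-0.0005,0,0,0,0.8,0,0.003,-0.001,0,0,0,0.72,0,0.005,-0.0015,0,0,0,0.64,0,0.007,-0.002,0,0,0,0.56,0,0.008,-0.003,0,0,0,0.48,0,0.008,-0.004,0,0,0,0.43,0,0.008,-0.004,0,0,0,0.42,0,0.008,-0.004,0,0,0,0.42], force=20)

```text
t: 8.9
eef_pos: [0.533, -0.1134, 0.0308]
tool_rot: [0.0, 0.997, 0.079, 0.001]
contact_force: [4.5, -3.1, -9.5]
gripper_width: 0.573
grasp_force: 22.9
```

```bash
python3 st.py
```

```text
t 8.9 tcp [ -75.3 -100.2   30.8] F jig [ 4.  -3.8 -9.5] w 48.7 grip 22.9
(array([354.,  57.]), array([  18.8, -108.9,   58. ]))
(array([117.,  65.]), array([ 22.8, -28.7,  58. ]))
(array([229.,  84.]), array([ 11., -70.,  58.]))
(array([354., 167.]), array([ -16.2, -108.9,   58. ]))
```

The jaw stops at the same place and stalls at 49 mm, so the panel is home and tight. I'll let go, lift, and go to the tab.

Emit:
arm_command(commands=[0,-0.002,0.001,0,0,0,0.65,0,-0.005,0.002,0,0,0,0.78,0,-0.007,0.003,0,0,0,0.92,0,-0.007,0.003,0,0,0,1,0,-0.007,-0.02,0,0,0,1,0,-0.007,-0.05,0,0,0,1,0,-0.007,-0.075,0,0,0,1,0,-0.007,-0.075,0,0,0,1])

```text
t: 9.75
eef_pos: [0.5339, -0.1066, 0.1098]
tool_rot: [0.001, 0.997, 0.079, 0.004]
contact_force: [0.5, -0.2, -0.5]
gripper_width: 0.996
grasp_force: 0.0
```

```bash
python3 st.py;python3 - <<'E'
from st import *
o=get_obs();print(shift(o,-44,-24,95))
E
```

```text
t 9.75 tcp [-73.3 -93.6 109.8] F jig [ 0.4 -0.3 -0.5] w 84.7 grip 0.0
(array([360.,  97.]), array([  19.1, -111.2,   58. ]))
(array([284., 112.]), array([ 11.2, -71.9,  58. ]))
(array([537., 145.]), array([  -0.5, -216.1,   58. ]))
(array([360., 164.]), array([ -16.4, -111.3,   58. ]))
(array([ 0.0304, -0.0693,  0.0131]), array([ 0.08, -0.3 , -0.03]))
```

Emit:
arm_command(commands=[0.01,-0.025,0,0,0,0,0.5,0.02,-0.05,0,0,0,0,0,0.03,-0.069,0,0,0,0,0,0.03,-0.069,0,0,0,0,0,0.03,-0.069,0.013,0,-0.3,0,0,0.03,-0.069,0.02,0,-0.3,0,0,0.03,-0.069,0.02,0,-0.3,0,0])

```text
t: 10.5
eef_pos: [0.5485, -0.0348, 0.0842]
tool_rot: [0.0, 0.997, 0.078, -0.004]
contact_force: [0.0, 0.2, 0.2]
gripper_width: -0.003
grasp_force: 0.0
```

```bash
python3 st.py;python3 - <<'E'
from st import *
o=get_obs();print(shift(o,-44,-24,25))
c=read_camera("wrist");cv2.imwrite("pics/w4.png",c["img"][:,:,::-1])
E
```

```text
t 10.5 tcp [-47.5 -25.   84.2] F jig [0.1 0.2 0.2] w -0.2 grip 0.0
(array([93., 81.]), array([59.2, 94.2, 58. ]))
(array([502., 150.]), array([  19.6, -110. ,   58. ]))
(array([425., 162.]), array([ 11.8, -70.6,  58. ]))
(array([ 99., 209.]), array([-8.3, 94.2, 58. ]))
(array([497., 221.]), array([ -15.8, -109.9,   58. ]))
(array([ 0.0033, -0.0009,  0.06  ]), array([ 0.  ,  0.36, -0.1 ]))
```

View pics/w4.png

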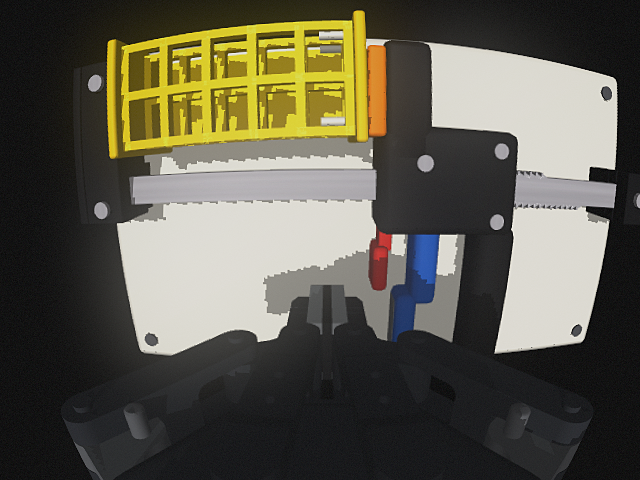

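The panel is flush, the rack is clamped, and the shut fingers are in front of the tab (378,268) with room to go down. I'll descend and press.

Emit:
arm_command(commands=[0.003,-0.001,0.02,0,0.3,0,0,0.003,-0.001,0.04,0,0.3,0,0,0.003,-0.001,0.059,0,0.3,0,0,0.003,-0.001,0.059,0,0.3,0,0])

```text
t: 11.0
eef_pos: [0.5511, -0.0325, 0.0255]
tool_rot: [-0.0, 0.997, 0.079, -0.001]
contact_force: [-0.9, 0.8, 0.5]
gripper_width: 0.004
grasp_force: 0.0
```

Emit:
arm_command(commands=[0,0.004,0,0,0,0,0,0,0.008,0,0,0,0,0,0,0.011,0,0,0,0,0,0,0.014,0,0,0,0,0,0,0.017,0,0,0,0,0,0,0.02,0,0,0,0,0])

```text
t: 11.6
eef_pos: [0.556, -0.0513, 0.0275]
tool_rot: [-0.0, 0.997, 0.08, 0.001]
contact_force: [-1.1, 2.5, 0.3]
gripper_width: -0.002
grasp_force: 1.4
```

```bash
python3 st.py
```

```text
t 11.6 tcp [-42.7 -42.5  27.5] F jig [-0.7  2.7  0.3] w -0.1 grip 1.4
(array([239.,  72.]), array([ 46.5, -16.1,  58. ]))
(array([529., 165.]), array([  19.7, -109.8,   58. ]))
(array([418., 184.]), array([ 11.9, -70.9,  58. ]))
(array([519., 266.]), array([ -15.3, -109.7,   58. ]))
```

Emit:
arm_command(commands=[0,0.003,0,0,0,0,0,0,0.006,0,0,0,0,0,0,0.009,0,0,0,0,0,0,0.012,0,0,0,0,0,0,0.016,0,0,0,0,0,0,0.02,0,0,0,0,0])

```text
t: 12.25
eef_pos: [0.5589, -0.0713, 0.0272]
tool_rot: [-0.0, 0.997, 0.079, 0.001]
contact_force: [-2.1, 5.5, -1.6]
gripper_width: 0.001
grasp_force: 2.6
```

```bash
python3 st.py
```

```text
t 12.25 tcp [-43.  -62.7  27.2] F jig [-1.2  5.8 -1.6] w 0.1 grip 2.6
(array([524., 164.]), array([  19.7, -127.8,   58. ]))
(array([412., 183.]), array([ 11.9, -88.9,  58. ]))
(array([514., 266.]), array([ -15.3, -127.8,   58. ]))
```

Emit:
arm_command(commands=[0,0.004,0,0,0,0,0,0,0.008,0,0,0,0,0,0,0.012,0,0,0,0,0,0,0.016,0,0,0,0,0,0,0.019,0,0,0,0,0,0,0.02,0,0,0,0,0,0,0.02,0,0,0,0,0])

```text
t: 13.0
eef_pos: [0.5624, -0.0918, 0.0274]
tool_rot: [0.0, 0.997, 0.079, 0.001]
contact_force: [-1.0, 3.6, -0.8]
gripper_width: -0.002
grasp_force: 1.5
```

Emit:
arm_command(commands=[0,-0.004,0,0,0,0,0,0,-0.009,0,0,0,0,0,0,-0.016,0,0,0,0,0,0,-0.025,0,0,0,0,0,0,-0.025,-0.03,0,0,0,0,0,-0.025,-0.07,0,0,0,0,0,-0.025,-0.11,0,0,0,0,0,-0.025,-0.12,0,0,0,0])

```text
t: 13.8
eef_pos: [0.5609, -0.0661, 0.152]
tool_rot: [0.001, 0.997, 0.079, 0.005]
contact_force: [0.0, -0.4, 0.2]
gripper_width: -0.002
grasp_force: 0.0
```

```bash
python3 st.py; python3 - <<'E'
from station import *
import cv2,numpy as np
c=read_camera("wrist")["img"][:,:,::-1];s=read_camera("side")["img"][165:340,230:450,::-1]
cv2.imwrite("pics/fin.png",np.hstack([cv2.resize(c,(400,300)),cv2.resize(s,(377,300),interpolation=cv2.INTER_CUBIC)]))
E
```

```text
t 13.8 tcp [-40.2 -57.8 152. ] F jig [-0.  -0.4  0.2] w -0.1 grip 0.0
(array([408., 170.]), array([  11.7, -110.3,   58. ]))
```

View pics/fin.png

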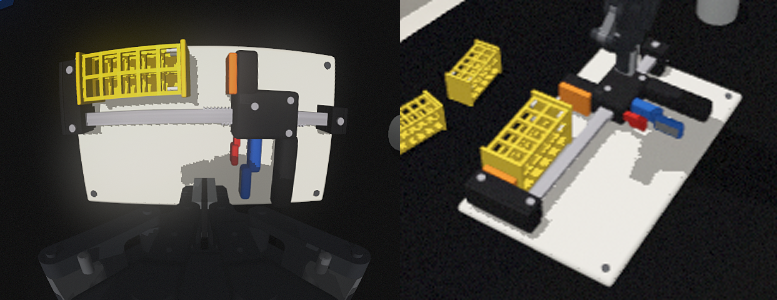

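The rack stands in its place with the panel home. The screw has gone from -72 to -110, so the jaw is about 38 mm back, and the tool is clear of everything.

```bash
python3 -c "
from station import *
print(hand_in())"
```

```text
the job is handed in; nothing more can be done
None
```

The job is handed in at about 14 s: the panel is pressed home with four 20 N squeezes (grip peaked near 23 N), the jaw is drawn about 38 mm back with the release tab, the rack stands in its place, and the glassware was not touched.

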